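Fit the keeper comb on the sloping graver rack

ROBOT

A 6-joint arm with a two-finger parallel gripper is mounted at the origin on a cart in front of the work surface, level with it; the furniture and walls round the work are solid. World frame = base frame: x ahead of the robot, y to its left, z up, the work surface at z = 0. Lengths are in mm, angles in rad, forces in N, time in s.
With the tool pointing down it reaches from about 350 to 975 mm from the base axis. Payload 7.1 kg.
Tool frame: the origin (TCP) lies on the front face of the gripper's body, between the roots of the fingers; the fingertips stand 80 mm ahead of it and the grasp point (between the pads) lies 61 mm ahead of it (env.tips_ahead is the distance from the TCP to the fingertips, in mm); z points along the fingers, y is the direction in which the jaws open and shut (so a half turn about z gives the same grasp; the last joint's range is limited). The gripper opens to 88 mm and grips with 3 to 60 N. Pads are 20 mm wide; open, the fingers measure 115 mm over their backs; the gripper's body (75 mm by 178 mm) begins 61 mm behind the grasp point.
Start: joints at [-1.192, 0.423, 1.63, -0, 1.089, -0.019], TCP at [242.135, -576.174, 302.675] pointing down, gripper open.
Joint ranges: [-3, 3], [-0.9, 2.11], [0.09, 2.58], [-1.31, 4.45], [0.11, 2.69], [-2.54, 2.54]. Speed limits (rad/s): [2.39, 2.39, 3.01, 3.14, 3.14, 3.14].

INTERFACE

Orientations are given as a unit quaternion [x, y, z, w].
In Python, from station import env, set_gripper, viewer, workorder gives the robot as it stands. Calls block until the motion is done:
- env.reach(position, orientation): joint-space move of the TCP to a pose.
- env.move_l(position, rot=None, rate=150, f_stop=None): straight line of the TCP; rot=None keeps the orientation; rate is the mean speed in mm/s. With f_stop (N) it stops when the force on the tool has changed by that much, and returns True; else False.
- env.move_joints(angles): joint-space move.
- set_gripper(opening): finger opening in mm; the grip force is fixed at half the most; returns when the fingers have stopped.
- env.hold(seconds).
- env.ik(position, orientation): joint angles nearest the present ones, or None.
- env.read_state(): the state.
- viewer.camera(name): name is "side" or "top" or "wrist"; returns the picture (420x560x3 uint8, blue, green, red); there is no depth.
- viewer.camera_params(name): a dict with "fx", "fy", "cx", "cy" (pixels), "pose" (4x4, takes a point from camera to world coordinates); the wrist camera has in their place "tool_from_camera" (4x4, takes a point from camera to tool coordinates, whose origin is the TCP and whose axes are the flange's). Camera axes: x right, y up, looking along -z (the intrinsics and any distortion apply to the point x, -y, -z); pixel columns grow to the right and rows downward; lengths in mm; the calibration is good to about 2 mm. A picture is of the moment at which its call begins: read the wrist's pose just before it. camera_params takes no time and is no camera call.
A pose or a line that the arm cannot do raises env.IKError and nothing moves.
- workorder.sign_off(): hands the job in, once; it reports no verdict.
The state is a dict: "time_s": time; "qpos": joint angles; "dq": joint speeds; "tau": joint torques, N m; "tool_pos": TCP position; "orientation": TCP orientation; "force": force on the tool from outside, world axes, zero at the start; "wrist_torque": the same for the moment, N m; "width": finger opening in mm.
Only numpy, scipy, OpenCV 4.12 (cv2) and the standard library are available. Lean on these libraries where they do the work, as an engineer would, in place of code of your own. Each camera call takes 0.05 s, during which the arm holds its last target.

TASK

The graver rack's keeper comb (blue grip, five teeth) is parked on its dark steel rest. Lift it off and fit it across the sloping wooden rack so that each of its five teeth goes into its own socket and the comb's flange lies fully home on all five sockets, then let go of it. Leave the pliers and the blue cup where they are.

Things in the scene. Friction and masses are not known exactly. Their poses are not given: they have to be found in the camera images.
- comb: Loose keeper comb, 0.15 kg: aluminium flange 24 (x) x 178 (y) x 5 (z) mm with five steel teeth below, 6 (x) x 8 (y) mm, 15 long, tips 1 mm smaller all round, at y = -68, -34, 0, 34, 68 mm. Origin: centre of the flange's underside, the root of the middle tooth; y along the comb, z up. Same both ways round (half turn about z). Starts level on the rest, origin 36 mm above the work surface.
- comb_grip (a point): Where to take the comb: in its blue plastic grip, 12 mm thick (comb x), 50 mm long (comb y), on the comb's middle, top 44 mm above the flange's underside. This point lies 32 mm above the comb's origin along its z. Below the grip a rib 10 mm thick, 150 long reaches 16 mm above the underside. Axes as the comb's.
- rest: Dark steel parking rest, fixed: base plate 60 x 186 x 10 mm and two posts at y = -83 and 83 mm (12 mm wide in y) that carry the flange's ends 36 mm above the work surface, between low cheeks 28 mm apart in x that reach 46 mm. Origin: centre of its underside; y along the comb, z up.
- graver_rack: Wooden graver rack, fixed, about 140 (x) x 168 (y) mm, about 100 mm high at its upper edge. Its board, 150 x 168 mm, rises at 30 degrees toward the rack's +x; four gravers with coloured handles lie fixed on it between the sockets, below the socket tops. Origin: centre of its underside; z up.
- socket_row: Row of five grey sockets across the rack, fixed. Each a 22 x 22 mm block, 16 mm tall, with a bevelled hole 10 (x) x 12 (y) mm, 16 deep, at y = -68, -34, 0, 34, 68 mm. Origin: mouth of the middle hole, level with the socket tops, 71 mm above the work surface; y along the row, x up the slope, z out of the holes, leaning 30 degrees from vertical. Home: comb origin here, comb z along this z.
- pliers: Pliers with green handles, loose, 140 x 47 x 11 mm, lying flat; origin: centre of the underside, long side along x.
- cup: Light-blue small open cup, loose, 37 mm across, 22 mm high; origin: centre of the underside.

How it is judged:
By the outcome, as a careful person would: the job done as asked, in the order asked, and still so for the second after the job is handed in, with the robot touching nothing.
It also fails if it takes over 40 s, if anything falls off the work surface, if the arm or the gripper's body presses on something with over 40 N, if the wrist force passes 120 N, or if a joint passes its speed limit or range.

## Working session

There is one attempt and no reset: what is moved stays moved. The work goes in short steps, each a Python script; the robot and the scene stay as the last script left them, time stands still between calls to the robot, and variables do not carry over. Pictures are saved under pics/ and viewed, and the job is handed in when it is done.

```bash
ls; mkdir -p pics; python3 - <<'E'
from station import env, viewer
import cv2
s=env.read_state(); print(s['time_s'],s['tool_pos'],s['orientation'],env.tips_ahead)
for n in ['side','top','wrist']:
    p=viewer.camera_params(n); print(n,p)
    cv2.imwrite(f'pics/{n}0.png',viewer.camera(n))
E
```

```text
pics
0.0 [ 241.99003716 -575.8020022   301.92432632] [ 9.80282182e-01  1.97601398e-01 -1.42135712e-04 -7.14300705e-04] 80.0
side {'fx': 457.0628822144518, 'fy': 457.0628822144518, 'cx': 279.08091711971286, 'cy': 204.53306910806586, 'pose': array([[-9.99449944e-01, -2.29920725e-02,  2.38992576e-02,
         4.81463424e+02],
       [ 3.27136346e-02, -5.65236760e-01,  8.24279821e-01,
         6.91558907e+02],
       [-5.44316249e-03,  8.24608252e-01,  5.65678002e-01,
         5.49580127e+02],
       [ 0.00000000e+00,  0.00000000e+00,  0.00000000e+00,
         1.00000000e+00]])}
top {'fx': 426.5436519352096, 'fy': 426.5436519352096, 'cx': 278.61632483161577, 'cy': 211.3470537161256, 'pose': array([[ 2.80384594e-02,  9.98676282e-01, -4.31222542e-02,
         4.04320279e+02],
       [-9.99390250e-01,  2.89042813e-02,  1.95875020e-02,
        -1.87919478e+01],
       [ 2.08079914e-02,  4.25467570e-02,  9.98877771e-01,
         9.12095514e+02],
       [ 0.00000000e+00,  0.00000000e+00,  0.00000000e+00,
         1.00000000e+00]])}
wrist {'fx': 317.2476330806593, 'fy': 317.2476330806593, 'cx': 274.7229284233616, 'cy': 209.04489167787938, 'tool_from_camera': array([[ 1.09375391e-03,  9.58867828e-01,  2.83850828e-01,
         7.77619174e+01],
       [ 9.99999401e-01, -1.04112899e-03, -3.36261731e-04,
        -5.69658255e-01],
       [-2.69052318e-05,  2.83851025e-01, -9.58868393e-01,
        -8.24115637e+01],
       [ 0.00000000e+00,  0.00000000e+00,  0.00000000e+00,
         1.00000000e+00]])}
```

View pics/side0.png

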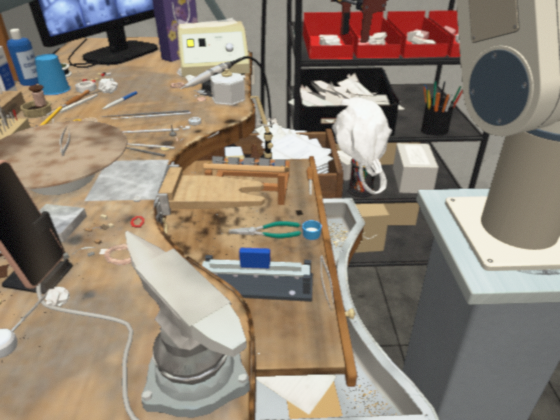

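View pics/top0.png

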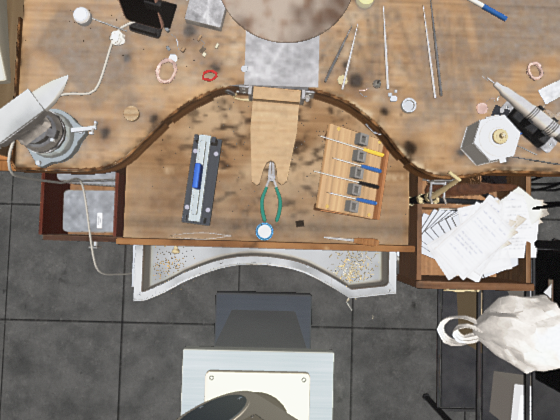

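View pics/wrist0.png

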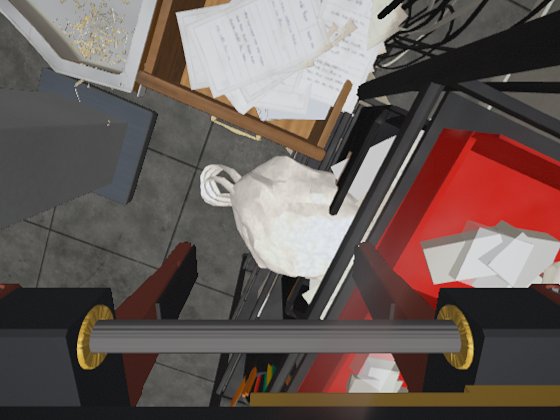

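```bash
python3 - <<'E'
import cv2
t=cv2.imread('pics/top0.png')
a=cv2.resize(t[110:250,170:400],None,fx=3.4,fy=3.4,interpolation=cv2.INTER_CUBIC); cv2.imwrite('pics/topz.png',a)
s=cv2.imread('pics/side0.png')
cv2.imwrite('pics/sidez.png',cv2.resize(s[120:310,120:370],None,fx=3.1,fy=3.1,interpolation=cv2.INTER_CUBIC))
E
```

```text
(no output)
```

View pics/topz.png

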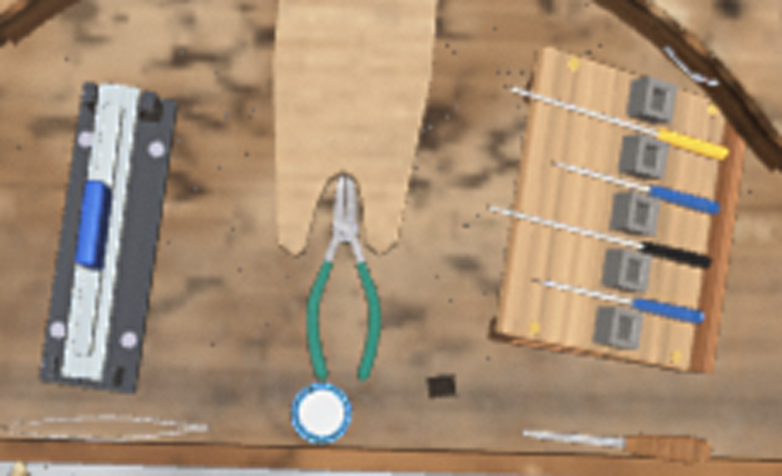

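View pics/sidez.png

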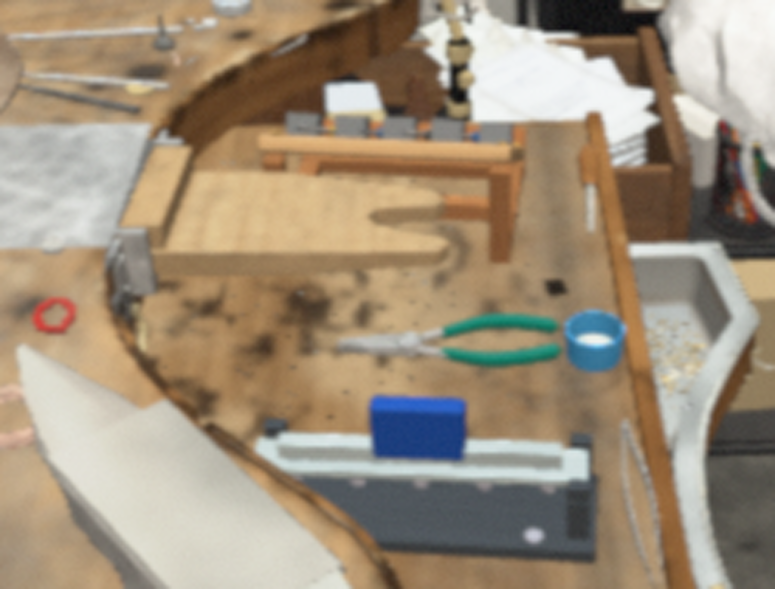

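```bash
cat > h.py <<'E'
import numpy as np, cv2
from scipy.spatial.transform import Rotation as R
from station import env, set_gripper, viewer, workorder
def campose(name,st=None):
    p=viewer.camera_params(name)
    if name!='wrist': T=p['pose']
    else:
        B=np.eye(4);B[:3,:3]=R.from_quat(st['orientation']).as_matrix();B[:3,3]=st['tool_pos']
        T=B@p['tool_from_camera']
    return p,T
def onplane(p,T,uv,z):
    uv=np.atleast_2d(uv).astype(float)
    d=np.c_[(uv[:,0]-p['cx'])/p['fx'],-(uv[:,1]-p['cy'])/p['fy'],-np.ones(len(uv))]@T[:3,:3].T
    o=T[:3,3]; return o+d*((z-o[2])/d[:,2])[:,None]
def proj(p,T,X):
    c=(np.atleast_2d(X)-T[:3,3])@T[:3,:3]
    return np.c_[p['cx']+p['fx']*c[:,0]/-c[:,2],p['cy']-p['fy']*c[:,1]/-c[:,2]]
E
python3 - <<'E'
from h import *
print({k:v for k,v in viewer.camera_params('top').items() if k!='pose'})
p,T=campose('top')
f=lambda a:np.array(a)/3.4+[170,110]
S=onplane(p,T,f([(658,97),(648,152),(638,208),(629,266),(621,325)]),71)
print(S,S.mean(0)); d=S[0]-S[4]; print(np.degrees(np.arctan2(d[1],d[0])),np.linalg.norm(d))
C=onplane(p,T,f([(119,87),(85,378)]),41);print(C,C.mean(0)); d=C[0]-C[1]; print(np.degrees(np.arctan2(d[1],d[0])),np.linalg.norm(d))
G=onplane(p,T,f([(92,225)]),80);print(G)
E
```

```text
{'fx': 426.5436519352096, 'fy': 426.5436519352096, 'cx': 278.61632483161577, 'cy': 211.3470537161256}
[[ 591.02195619 -200.7327805    71.        ]
 [ 558.3231708  -195.48241584   71.        ]
 [ 525.15229279 -190.26250895   71.        ]
 [ 490.94650098 -185.67152119   71.        ]
 [ 456.2998878  -181.69454593   71.        ]] [ 524.34876171 -190.76875448   71.        ]
-8.043486552108178 136.0606118148732
[[593.14053034 119.57036366  41.        ]
 [416.99878689 133.62386307  41.        ]] [505.06965862 126.59711336  41.        ]
-4.561690624020135 176.70148451979173
[[504.3258155  125.99112679  80.        ]]
```

```bash
cat >> h.py <<'E'
def tool_rot(yawdeg,tilt=0):
    # tool x along horizontal yaw direction (comb y); tool z down tilted so that comb z leans toward -(rack x)
    # comb frame: y=yaw dir, z up, x = y cross z
    y=np.array([np.cos(np.radians(yawdeg)),np.sin(np.radians(yawdeg)),0]);z=np.array([0,0,1.]);x=np.cross(y,z)
    t=np.radians(tilt)  # lean: z tilted toward +x by tilt
    z2=np.cos(t)*z+np.sin(t)*x; x2=np.cross(y,z2)
    return np.c_[y,x2,-z2]   # tool x=y, tool y = x2?, tool z=-z2
def shot(name,fn):
    st=env.read_state(); im=viewer.camera(name); cv2.imwrite(fn,im)
    np.savez(fn+'.npz',pos=st['tool_pos'],q=st['orientation']); return im,st
E
python3 - <<'E'
from h import *
M=tool_rot(-8); print(np.linalg.det(M),M)
M30=tool_rot(-8.04,30); print(M30)
env.reach([465,-185,210],R.from_matrix(M).as_quat()); env.hold(0.3)
im,st=shot('wrist','pics/w_rack.png'); print(st['time_s'],st['tool_pos'],st['qpos'])
E
```

```text
1.0 [[ 0.99026807 -0.1391731  -0.        ]
 [-0.1391731  -0.99026807 -0.        ]
 [ 0.          0.         -1.        ]]
[[ 0.99017067 -0.12112613  0.0699322 ]
 [-0.1398644  -0.85751295  0.49508533]
 [ 0.         -0.5        -0.8660254 ]]
2.1333 [ 464.94600385 -185.46777794  210.06222537] [-4.03325471e-01  3.80784117e-01  1.96775844e+00 -2.69018086e-05
  7.92848633e-01  1.30791427e+00]
```

View pics/w_rack.png

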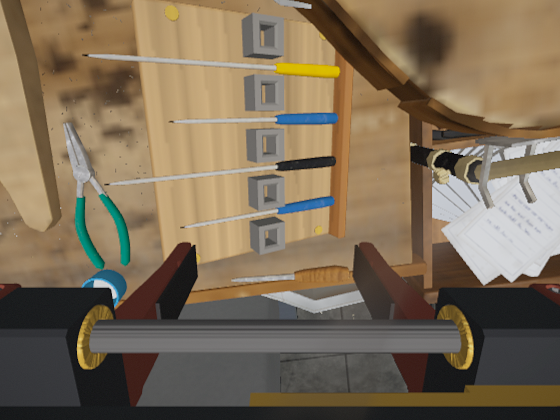

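```bash
python3 - <<'E'
import cv2,numpy as np
s=cv2.imread('pics/side0.png')[60:180,180:340]
t=cv2.imread('pics/top0.png')[130:250,370:560]
w=cv2.imread('pics/w_rack.png')[0:270,220:360]
cv2.imwrite('pics/a.png',cv2.resize(s,None,fx=4.5,fy=4.5,interpolation=2))
cv2.imwrite('pics/b.png',cv2.resize(t,None,fx=4,fy=4,interpolation=2))
cv2.imwrite('pics/c.png',cv2.resize(w,(0,0),fx=2.2,fy=2.2,interpolation=2))
E
```

```text
(no output)
```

View pics/a.png

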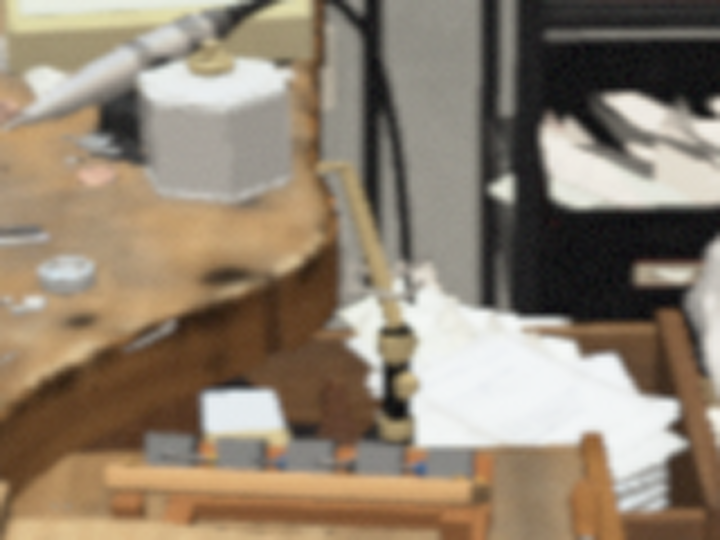

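View pics/b.png

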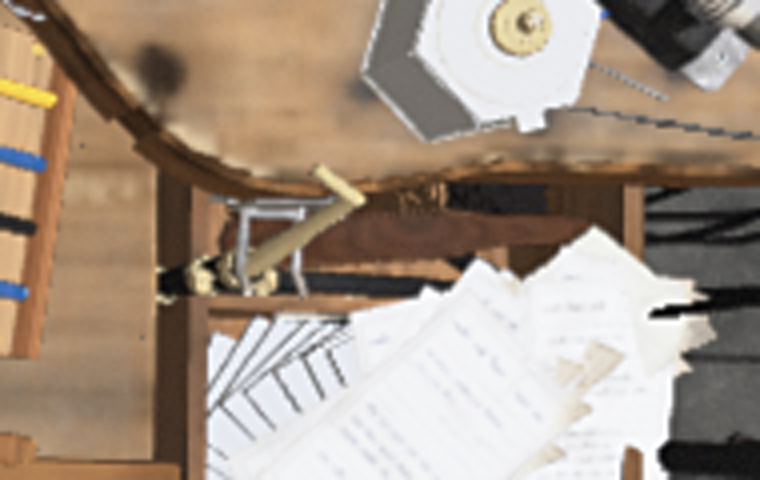

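View pics/c.png

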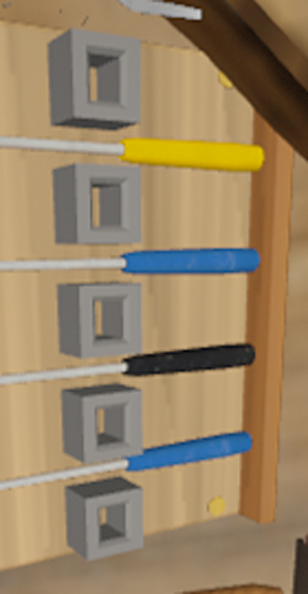

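```bash
python3 - <<'E'
from h import *
def ray(n,uv):
    p,T=campose(n); d=T[:3,:3]@np.array([(uv[0]-p['cx'])/p['fx'],-(uv[1]-p['cy'])/p['fy'],-1]); return T[:3,3],d/np.linalg.norm(d)
def tri(a,b):
    A=np.zeros((3,3));v=np.zeros(3);r=[ray('side',a),ray('top',b)]
    for o,d in r: P=np.eye(3)-np.outer(d,d);A+=P;v+=P@o
    x=np.linalg.solve(A,v); return x,[np.linalg.norm((np.eye(3)-np.outer(d,d))@(x-o)) for o,d in r]
print(tri((255.6,96.7),(460,180)))
print(tri((251,97),(449,172)))
print(tri((268,134),(430,198)))
print(tri((268,155),(420,199)))
E
```

```text
(array([ 505.17558992, -364.41347985,  141.27899826]), [np.float64(0.5344253573339266), np.float64(0.5344253573338641)])
(array([ 516.67016706, -339.98757474,  150.38358319]), [np.float64(0.7030763909229814), np.float64(0.7030763909229117)])
(array([ 477.66770903, -342.92034442,   52.56784448]), [np.float64(0.14895808073567798), np.float64(0.14895808073561415)])
(array([ 479.32168433, -343.20678254,   -6.29802227]), [np.float64(0.38321098540982396), np.float64(0.3832109854098591)])
```

```bash
python3 - <<'E'
from h import *
M=tool_rot(-8.04,30); o=np.array([524.3,-190.8,71])
P=o+M@np.array([-45,0,-165]); print(P)
env.move_l(P+[0,0,40],R.from_matrix(M).as_quat(),rate=200)
env.move_l(P,rate=150); env.hold(0.3)
im,st=shot('wrist','pics/w_rack2.png'); print(st['time_s'],st['tool_pos'],st['qpos'])
cv2.imwrite('pics/d.png',cv2.resize(im[0:320,180:380],(0,0),fx=1.85,fy=1.85,interpolation=2))
E
```

```text
[ 468.20350664 -266.19518176  213.89419162]
3.7167 [ 468.49250698 -266.36960826  214.63076058] [-0.71881047  0.53068547  1.78096507  0.47051247  1.17678875  0.73183993]
```

View pics/w_rack2.png

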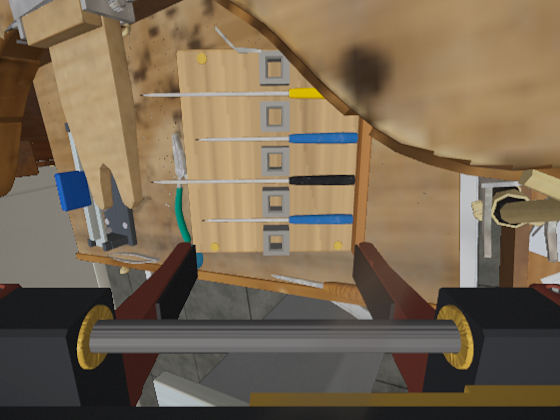

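```bash
cat >> h.py <<'E'
def ld(fn):
    z=np.load(fn+'.npz'); return {'tool_pos':z['pos'],'orientation':z['q']}
def rays(obs):
    out=[]
    for n,st,uv in obs:
        p,T=campose(n,st); d=T[:3,:3]@np.array([(uv[0]-p['cx'])/p['fx'],-(uv[1]-p['cy'])/p['fy'],-1]); out.append((T[:3,3],d/np.linalg.norm(d)))
    return out
def tri(obs):
    A=np.zeros((3,3));v=np.zeros(3);r=rays(obs)
    for o,d in r: P=np.eye(3)-np.outer(d,d);A+=P;v+=P@o
    x=np.linalg.solve(A,v); return x.round(1),[round(np.linalg.norm((np.eye(3)-np.outer(d,d))@(x-o)),1) for o,d in r]
E
python3 - <<'E'
from h import *
w1=ld('pics/w_rack.png');w2=ld('pics/w_rack2.png')
print('spot',tri([('wrist',w1,(430,40)),('wrist',w2,(375,75)),('top',None,(410,146))]))
E
```

```text
spot (array([ 566.8, -278.9,  115.6]), [np.float64(0.8), np.float64(2.6), np.float64(2.9)])
```

View pics/d.png

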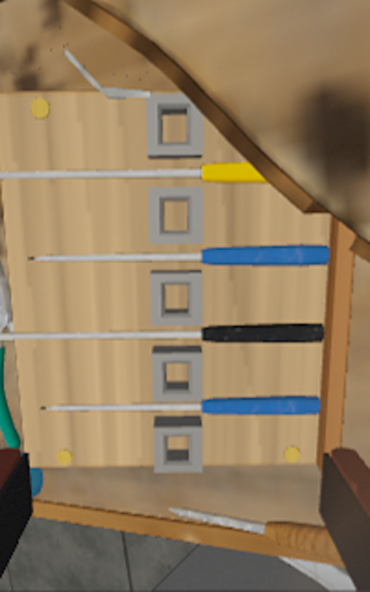

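```bash
python3 - <<'E'
from h import *
p,T=campose('top')
f=lambda a:np.array(a)/3.4+[170,110]
print(onplane(p,T,f([(600,0),(650,0),(665,25),(700,50),(740,105),(782,160)]),115).round(0))
w2=ld('pics/w_rack2.png');p,T=campose('wrist',w2)
g=lambda a:np.array(a)/1.85+[180,0]
print('w2 edge',onplane(p,T,g([(75,0),(175,80),(235,150),(310,208),(350,240)]),115).round(0))
# gripper geometry at home for pitches
o=np.array([524.3,-190.8,71]); M=tool_rot(-8.04,30)
pts={'noz':(516.7,-340,150.4),'elb':(505,-364,141),'low':(478,-343,52)}
for ph in (0,15,20,25,30):
    Mp=M@R.from_euler('y',ph,degrees=True).as_matrix()
    G=o+M@np.array([0,0,-33]); tcp=G-Mp[:,2]*61
    print(ph,tcp.round(0),'z',Mp[:,2].round(2),{k:(Mp.T@(np.array(v)-tcp)).round(0) for k,v in pts.items()})
    print('  corners',[ (tcp+Mp@np.array([a*37.5,b*89,0])).round(0).tolist() for a in(-1,1) for b in (-1,1)])
    print(env.ik(tcp,R.from_matrix(Mp).as_quat()))
E
```

```text
[[ 635. -158.  115.]
 [ 636. -186.  115.]
 [ 622. -194.  115.]
 [ 608. -214.  115.]
 [ 578. -237.  115.]
 [ 548. -261.  115.]]
w2 edge [[ 624. -192.  115.]
 [ 592. -225.  115.]
 [ 568. -243.  115.]
 [ 549. -264.  115.]
 [ 538. -275.  115.]]
0 [ 518. -237.  152.] z [ 0.07  0.5  -0.87] {'noz': array([ 13.,  89., -49.]), 'elb': array([  5., 116., -54.]), 'low': array([-25., 146.,  32.])}
  corners [[491.0, -156.0, 197.0], [470.0, -308.0, 108.0], [566.0, -166.0, 197.0], [544.0, -319.0, 108.0]]
[-0.62998142  0.65022677  1.74756881  0.52634936  1.07232237  0.74818586]
15 [ 502. -234.  151.] z [ 0.32  0.44 -0.84] {'noz': array([ 41.,  89., -42.]), 'elb': array([ 35., 116., -48.]), 'low': array([-16., 146.,  27.])}
  corners [[478.0, -148.0, 187.0], [456.0, -301.0, 98.0], [548.0, -168.0, 204.0], [527.0, -320.0, 115.0]]
[-0.68701562  0.59701719  1.90530872  0.80781039  0.85866746  0.48445112]
20 [ 497. -233.  149.] z [ 0.4   0.42 -0.81] {'noz': array([ 50.,  89., -38.]), 'elb': array([ 44., 116., -45.]), 'low': array([-13., 146.,  25.])}
  corners [[474.0, -145.0, 183.0], [453.0, -298.0, 94.0], [542.0, -168.0, 205.0], [521.0, -320.0, 116.0]]
[-0.70489506  0.58847311  1.95652129  0.93707556  0.80333084  0.35833149]
25 [ 493. -231.  147.] z [ 0.48  0.39 -0.78] {'noz': array([ 59.,  89., -33.]), 'elb': array([ 53., 116., -41.]), 'low': array([-10., 146.,  24.])}
  corners [[471.0, -142.0, 178.0], [449.0, -295.0, 89.0], [536.0, -167.0, 206.0], [514.0, -320.0, 117.0]]
[-0.72181768  0.58556737  2.00649659  1.08689236  0.76153534  0.21031973]
30 [ 488. -229.  145.] z [ 0.56  0.36 -0.75] {'noz': array([ 67.,  89., -28.]), 'elb': array([ 62., 116., -36.]), 'low': array([ -7., 146.,  23.])}
  corners [[468.0, -139.0, 174.0], [446.0, -292.0, 85.0], [530.0, -167.0, 206.0], [508.0, -319.0, 117.0]]
[-0.73748311  0.5889791   2.05484105  1.25515578  0.73750289  0.0425336 ]
```

```bash
python3 - <<'E'
from h import *
b=lambda a:np.array(a)/4+[370,130]
w1=ld('pics/w_rack.png');w2=ld('pics/w_rack2.png')
for z in (0,20,40,60):
    print(z,[onplane(*campose(n,s),uv,z)[0,:2].round(0).tolist() for n,s,uv in [('top',None,b((157,250))),('wrist',w1,(412,150)),('wrist',w2,(460,230))]])
for z in (105,115):
  print('bench',z,onplane(*campose('top'),b([(160,150),(190,172),(220,187),(250,195),(280,197)]),z).round(0).tolist())
  print('w1',onplane(*campose('wrist',w1),[(345,55),(400,105),(430,120),(480,137),(540,143)],z).round(0).tolist())
  print('w2',onplane(*campose('wrist',w2),[(310,85),(350,113),(380,137),(420,157),(470,167)],z).round(0).tolist())
im=cv2.imread('pics/w_rack2.png')[40:320,340:560]
cv2.imwrite('pics/e.png',cv2.resize(im,(0,0),fx=2.1,fy=2.1,interpolation=2))
im=cv2.imread('pics/w_rack.png')[0:300,330:560]
cv2.imwrite('pics/f.png',cv2.resize(im,(0,0),fx=2,fy=2,interpolation=2))
E
```

```text
0 [[493.0, -317.0], [494.0, -315.0], [450.0, -314.0]]
20 [[491.0, -311.0], [497.0, -307.0], [456.0, -315.0]]
40 [[489.0, -304.0], [501.0, -299.0], [462.0, -315.0]]
60 [[487.0, -298.0], [504.0, -291.0], [468.0, -315.0]]
bench 105 [[530.0, -284.0, 105.0], [520.0, -298.0, 105.0], [514.0, -313.0, 105.0], [510.0, -327.0, 105.0], [510.0, -342.0, 105.0]]
w1 [[567.0, -238.0, 105.0], [537.0, -266.0, 105.0], [527.0, -283.0, 105.0], [513.0, -311.0, 105.0], [505.0, -346.0, 105.0]]
w2 [[568.0, -240.0, 105.0], [549.0, -262.0, 105.0], [534.0, -278.0, 105.0], [521.0, -297.0, 105.0], [515.0, -320.0, 105.0]]
bench 115 [[529.0, -281.0, 115.0], [519.0, -295.0, 115.0], [512.0, -309.0, 115.0], [509.0, -324.0, 115.0], [508.0, -338.0, 115.0]]
w1 [[566.0, -235.0, 115.0], [538.0, -262.0, 115.0], [528.0, -278.0, 115.0], [515.0, -305.0, 115.0], [507.0, -338.0, 115.0]]
w2 [[566.0, -244.0, 115.0], [548.0, -265.0, 115.0], [534.0, -280.0, 115.0], [522.0, -298.0, 115.0], [516.0, -319.0, 115.0]]
```

View pics/e.png

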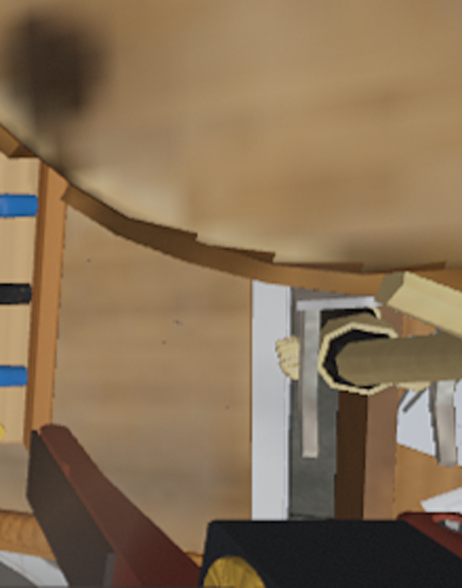

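View pics/f.png

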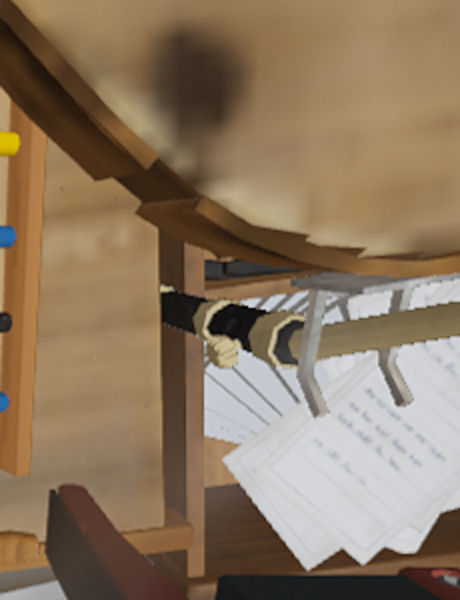

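```bash
cat > fit.py <<'E'
from h import *
from scipy.optimize import minimize
from scipy.ndimage import map_coordinates
def sockpts(x,y,yaw,z=71,n=24):
    M=tool_rot(yaw,30); ex=-M[:,1]; ey=M[:,0]  # socket x up slope, y
    o=np.array([x,y,z]); t=np.linspace(-10,10,n); E=[]
    # direction bookkeeping: each edge pts plus outward normal
    for k in (-68,-34,0,34,68):
        for s in (-1,1):
            E.append((o+np.outer(t,ex)+(k+s*11)*ey, s*ey)); E.append((o+np.outer(k+t,ey)+s*11*ex, s*ex))
    return E
def score(prm,views):
    tot=0
    for im,p,T in views:
        for P,nrm in sockpts(*prm):
            a=proj(p,T,P); b=proj(p,T,P+nrm); d=b-a; d/=np.linalg.norm(d,axis=1)[:,None]
            g=im(a+d*1.0)-im(a-d*1.0)
            tot+=np.clip(np.linalg.norm(g,axis=1),0,90).mean()
    return tot/len(views)
def mk(fn):
    im=cv2.GaussianBlur(cv2.imread(fn),(0,0),0.8).astype(float)
    return lambda uv: np.stack([map_coordinates(im[...,c],[uv[:,1],uv[:,0]],order=1,mode='nearest') for c in range(3)],1)
if __name__=='__main__':
    V={f:(mk('pics/'+f),)+campose('wrist',ld('pics/'+f)) for f in ('w_rack.png','w_rack2.png')}
    V['top0.png']=(mk('pics/top0.png'),)+campose('top')
    for use in (['w_rack.png'],['w_rack2.png'],['top0.png'],list(V)[:2]):
        vs=[V[u] for u in use]; best=None
        for dx in (-6,-3,0,3,6):
            for dy in (-6,-3,0,3,6):
                for yw in (-9,-8,-7):
                    s=score((524.3+dx,-190.8+dy,yw),vs)
                    if best is None or s>best[0]: best=(s,(524.3+dx,-190.8+dy,yw))
        r=minimize(lambda q:-score(q,vs),best[1],method='Nelder-Mead',options=dict(initial_simplex=np.array(best[1])+np.array([[0,0,0],[1.5,0,0],[0,1.5,0],[0,0,.8]])))
        print(use,r.x.round(2),-r.fun)
        if len(use)==2:
            for u in use:
                im=cv2.imread('pics/'+u); S=4; im=cv2.resize(im[0:270,200:330],(0,0),fx=S,fy=S,interpolation=2)[:,:]
                for P,n in sockpts(*r.x):
                    a=proj(*V[u][1:],P)
                    a=((a-[200,0]+.5)*S-.5).astype(int); cv2.polylines(im,[a.reshape(-1,1,2)],False,(0,0,255),1)
                cv2.imwrite('pics/fit_'+u,cv2.resize(im,(0,0),fx=.55,fy=.55,interpolation=cv2.INTER_AREA))
E
python3 fit.py
```

```text
['w_rack.png'] [ 527.51 -184.24   -7.2 ] 692.6917889580707
['w_rack2.png'] [ 527.14 -190.58   -7.1 ] 681.0214335159613
['top0.png'] [ 521.98 -182.64   -8.53] 995.9478537673829
['w_rack.png', 'w_rack2.png'] [ 527.69 -190.67   -7.12] 634.805410606251
```

```bash
python3 - <<'E'
import cv2,numpy as np
a=cv2.imread('pics/fit_w_rack.png');b=cv2.imread('pics/fit_w_rack2.png');cv2.imwrite('pics/fit.png',np.hstack([a,b]))
E
```

```text
(no output)
```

View pics/fit.png

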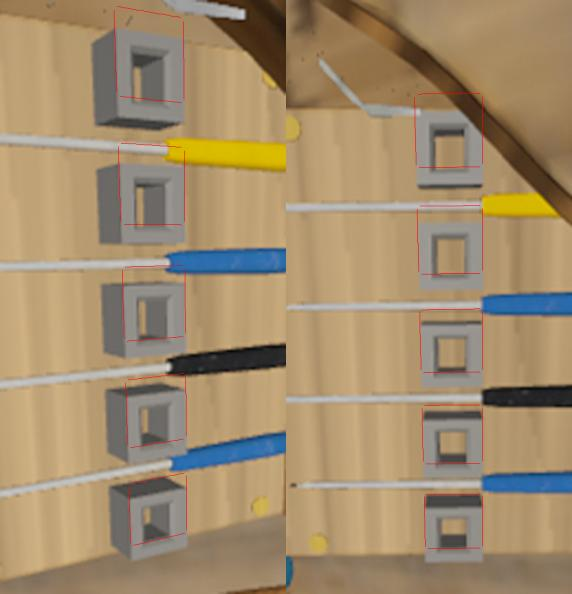

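```bash
sed -i 's/(-6,-3,0,3,6)/(-12,-9,-6,-3,0,3)/' fit.py; sed -i 's/for P,nrm in sockpts(\*prm):/for P,nrm in sockpts(*prm,n=12):/' fit.py; sed -i "s/for dx in (-12,-9,-6,-3,0,3)/for dx in (-12,-10,-8,-6,-4,-2,0)/" fit.py; python3 fit.py;  python3 - <<'E'
import cv2,numpy as np
a=cv2.imread('pics/fit_w_rack.png');b=cv2.imread('pics/fit_w_rack2.png');cv2.imwrite('pics/fit.png',np.hstack([a,b]))
E
```

```text
['w_rack.png'] [ 522.42 -190.09   -7.16] 840.8551698404556
['w_rack2.png'] [ 522.64 -190.02   -7.1 ] 795.7656893380462
['top0.png'] [ 519.28 -191.84   -7.24] 812.6798268726361
['w_rack.png', 'w_rack2.png'] [ 522.54 -190.07   -7.16] 814.1431065694953
```

View pics/fit.png

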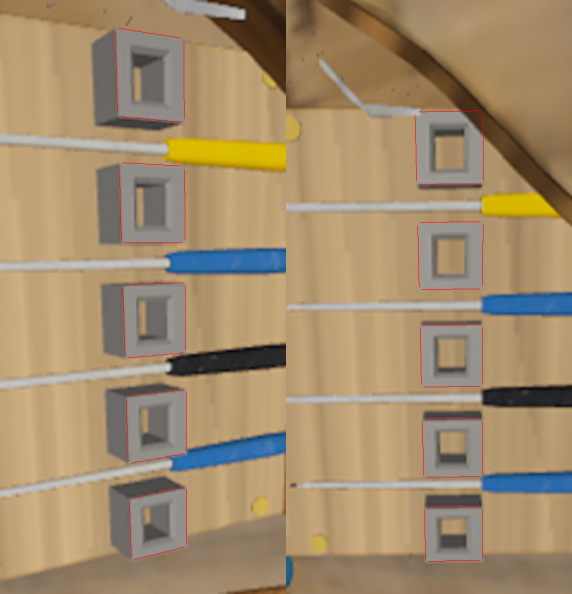

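```bash
python3 - <<'E'
from h import *
st=env.read_state()
env.move_l(np.array(st['tool_pos'])+[-30,20,100],rate=250)
M=tool_rot(-4.6)
env.reach([445,131,215],R.from_matrix(M).as_quat()); env.hold(0.3)
im,st=shot('wrist','pics/w_comb.png'); print(st['time_s'],st['tool_pos'])
E
```

```text
6.0 [445.36425762 130.3052659  215.10207744]
```

View pics/w_comb.png

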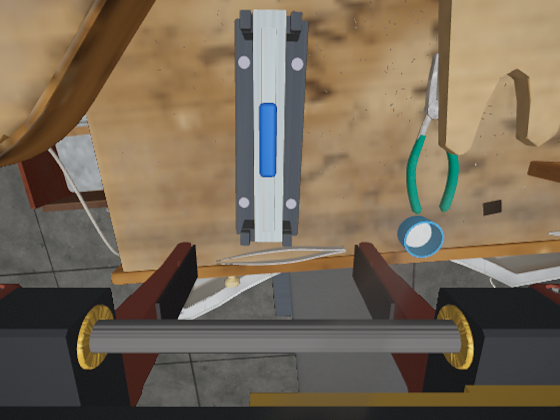

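```bash
cat > fitc.py <<'E'
from fit import *
def edges(x,y,yaw,what):
    M=tool_rot(yaw,0); ey=M[:,0]; ex=-M[:,1]; o=np.array([x,y,0.]); E=[]
    for (hx,hy,z) in {'f':[(12,89,41)],'g':[(6,25,80)]}[what]:
        o2=o+[0,0,z]; tx=np.linspace(-hx*.9,hx*.9,12); ty=np.linspace(-hy*.95,hy*.95,60)
        for s in(-1,1):
            E.append((o2+np.outer(tx,ex)+s*hy*ey,s*ey,1)); E.append((o2+np.outer(ty,ey)+s*hx*ex,s*ex,2))
    return E
def sc(q,v,what):
    im,p,T=v; t=0
    for w in what:
      for P,n,wt in edges(*q,w):
        a=proj(p,T,P);d=proj(p,T,P+n)-a;d/=np.linalg.norm(d,axis=1)[:,None]
        t+=wt*np.clip(np.linalg.norm(im(a+d)-im(a-d),axis=1),0,120).mean()
    return t
def fitc(fn,x0,cam='wrist'):
    v=(mk(fn),)+campose(cam,ld(fn) if cam=='wrist' else None)
    for what in ('f','g','fg'):
        best=max(((sc((x0[0]+dx,x0[1]+dy,yw),v,what),(x0[0]+dx,x0[1]+dy,yw)) for dx in np.arange(-10,11,2) for dy in np.arange(-10,11,1.5) for yw in (-6,-5,-4,-3)))
        r=minimize(lambda q:-sc(q,v,what),best[1],method='Nelder-Mead',options=dict(initial_simplex=np.array(best[1])+np.array([[0,0,0],[1.,0,0],[0,1.,0],[0,0,.8]])))
        print(what,r.x.round(2),round(-r.fun,1))
    return r.x,v
x,v=fitc('pics/w_comb.png',(503,127))
im=cv2.imread('pics/w_comb.png');S=3;im=cv2.resize(im[0:260,200:340],(0,0),fx=S,fy=S,interpolation=2)
for P,n,w in edges(*x,'f')+edges(*x,'g'):
    a=((proj(*v[1:],P)-[200,0]+.5)*S-.5).astype(int); cv2.polylines(im,[a.reshape(-1,1,2)],False,(0,0,255),1)
cv2.imwrite('pics/fitc.png',cv2.resize(im,(0,0),fx=.75,fy=.75,interpolation=cv2.INTER_AREA))
E
python3 fitc.py
```

```text
f [506.45 130.73  -5.16] 629.2
g [506.63 130.63  -4.82] 632.0
fg [506.55 130.66  -5.14] 1256.6
```

View pics/fitc.png

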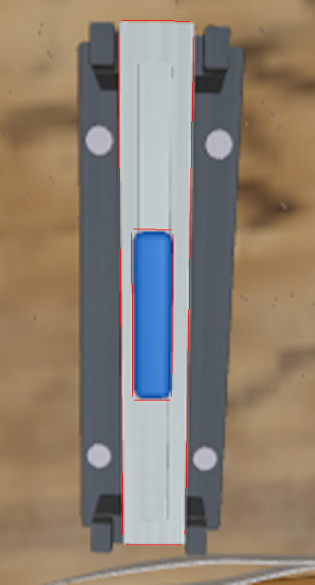

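```bash
cat >> h.py <<'E'
def pose(o,yaw,tilt,pitch=30,g=(0,-8,34)):
    """TCP pose with comb origin at o; returns pos, quat"""
    M=tool_rot(yaw,tilt); Mp=M@R.from_euler('y',pitch,degrees=True).as_matrix()
    G=np.array(o)+M@np.array([g[1],-g[0],-g[2]])
    return G-Mp[:,2]*61, R.from_matrix(Mp).as_quat()
E
python3 - <<'E'
from h import *
p,T=campose('wrist',ld('pics/w_comb.png'))
print('bench L',onplane(p,T,[(150,10),(125,60),(100,95),(60,135),(20,155)],115).round(0).tolist())
for pt in (20,25,30):
  for g in ((0,-8,34),):
    P,q=pose([506.55,130.66,36],-5.14,0,pt,g); Mp=R.from_quat(q).as_matrix()
    print(pt,P.round(0),[(P+Mp@np.array([a*37.5,b*89,0])).round(0).tolist() for a in(-1,1) for b in (-1,1)], env.ik(P,q), env.ik(P+[0,0,100],q))
    P,q=pose([522.5,-190.1,71],-7.16,30,pt,g); Mp=R.from_quat(q).as_matrix()
    print('  home',P.round(0),[(P+Mp@np.array([a*37.5,b*89,0])).round(0).tolist() for a in(-1,1) for b in (-1,1)], env.ik(P,q), env.ik(P+[0,-20,150],q))
E
```

```text
bench L [[579.0, 183.0, 115.0], [557.0, 201.0, 115.0], [541.0, 218.0, 115.0], [522.0, 245.0, 115.0], [513.0, 271.0, 115.0]]
20 [478. 133. 127.] [[451.0, 225.0, 114.0], [435.0, 48.0, 114.0], [521.0, 219.0, 140.0], [505.0, 41.0, 140.0]] None [ 0.30953147  0.27761394  2.12577312 -0.32142099  0.43437179  2.24157635]
  home [ 488. -232.  150.] [[464.0, -145.0, 183.0], [444.0, -298.0, 94.0], [532.0, -166.0, 206.0], [513.0, -319.0, 117.0]] [-0.7154607   0.5819728   1.96860344  0.92814534  0.81165618  0.34016799] [-0.74402699  0.34362981  1.87851912  0.7344245   1.04941782  0.62586293]
25 [473. 134. 125.] [[447.0, 225.0, 109.0], [431.0, 48.0, 109.0], [515.0, 219.0, 141.0], [499.0, 42.0, 141.0]] None [ 0.3321864   0.2703615   2.17453249 -0.54438303  0.34071429  2.47567007]
  home [ 483. -230.  148.] [[460.0, -142.0, 179.0], [441.0, -295.0, 90.0], [526.0, -166.0, 207.0], [507.0, -319.0, 118.0]] [-0.73373652  0.5795123   2.01798242  1.07549552  0.77149889  0.19379451] [-0.76306676  0.32604915  1.93117389  0.83005158  0.98696613  0.53933813]
30 [468. 134. 123.] [[444.0, 226.0, 104.0], [428.0, 48.0, 104.0], [509.0, 220.0, 142.0], [493.0, 43.0, 142.0]] [ 0.35630768  0.51755478  2.25341664  4.25266305  0.24306281 -2.27730064] None
  home [ 479. -228.  146.] [[457.0, -139.0, 174.0], [438.0, -292.0, 85.0], [520.0, -165.0, 207.0], [500.0, -318.0, 118.0]] [-0.75083975  0.58339879  2.06579947  1.2401526   0.74873192  0.02859388] [-0.78100498  0.31283583  1.98353459  0.93989453  0.9316845   0.43763265]
```

```bash
python3 - <<'E'
from h import *
for pt in (0,5,8,10,12,15,18,20):
    P,q=pose([506.55,130.66,36],-5.14,0,pt,(0,-15,34))
    a=env.ik(P,q); b=env.ik(P+[0,0,60],q)
    print(pt,None if a is None else a.round(2),None if b is None else b.round(2))
for pt in (0,-10,-20):
    P,q=pose([506.55,130.66,36],-5.14,0,pt,(0,-8,34))
    Mp=R.from_quat(q).as_matrix()@np.diag([-1,-1,1]); a=env.ik(P,R.from_matrix(Mp).as_quat()); print('flip',pt,a)
Mp=None
for pt in (20,25,30):
    for yaw in (-7.16,):
        P,q=pose([522.5,-190.1,71],yaw,30,pt); Mp=R.from_quat(q).as_matrix()@np.diag([-1,-1,1]); print('homeflip',pt,env.ik(P,R.from_matrix(Mp).as_quat()))
E
```

```text
0 [ 0.24  0.53  1.98 -0.    0.63  1.9 ] [ 0.24  0.42  1.96 -0.    0.76  1.9 ]
5 [ 0.26  0.51  2.03 -0.06  0.52  1.97] [ 0.26  0.4   2.01 -0.05  0.65  1.95]
8 [ 0.27  0.5   2.06 -0.11  0.45  2.02] [ 0.27  0.38  2.04 -0.09  0.59  2.  ]
10 [ 0.27  0.5   2.08 -0.16  0.4   2.07] [ 0.27  0.38  2.06 -0.12  0.54  2.03]
12 [ 0.28  0.49  2.1  -0.22  0.36  2.14] [ 0.28  0.37  2.08 -0.16  0.5   2.07]
15 [ 0.29  0.49  2.13 -0.34  0.29  2.27] [ 0.29  0.36  2.11 -0.23  0.44  2.15]
18 [ 0.31  0.49  2.16 -0.54  0.24  2.47] [ 0.31  0.36  2.14 -0.33  0.37  2.26]
20 None [ 0.32  0.35  2.16 -0.42  0.33  2.36]
flip 0 [ 2.34562300e-01  5.37687695e-01  1.96470156e+00 -4.44089210e-16
  6.39203402e-01 -1.24652410e+00]
flip -10 [ 0.20601438  0.59231916  1.85942453  0.06693934  0.85805839 -1.32312239]
flip -20 [ 0.18263375  0.66077945  1.75399071  0.10528423  1.06634497 -1.36517525]
homeflip 20 None
homeflip 25 None
homeflip 30 None
```

```bash
cat >> h.py <<'E'
GR=(0,-14,36); PT=16; COMB=[506.55,130.66,36]; CY=-5.14; SOCK=np.array([522.5,-190.1,71]); SY=-7.16
E
python3 - <<'E'
from h import *
P,q=pose(COMB,CY,0,PT,GR)
env.reach(P+[0,0,70],q); set_gripper(50)
print(env.read_state()['time_s'])
r=env.move_l(P,rate=120,f_stop=15); s=env.read_state(); print(r,s['tool_pos']-P,s['force'],s['qpos'])
env.hold(0.2)
set_gripper(0); env.hold(0.3); s=env.read_state(); print(s['time_s'],s['width'],s['force'],s['tool_pos']-P)
shot('side','pics/s_gr.png'); 
E
python3 -c "
import cv2;a=cv2.imread('pics/s_gr.png')[180:320,120:400];cv2.imwrite('pics/s_grz.png',cv2.resize(a,None,fx=2.8,fy=2.8,interpolation=2))"
```

```text
7.2083
False [0.21633381 0.09626828 0.1884506 ] [-0.85651777  0.09243979 -0.18296326] [ 0.29770131  0.48382881  2.13772811 -0.38620421  0.27994417  2.31706271]
9.1167 12.259063227286324 [-0.22449856 -0.49341085 -0.60493254] [-0.05249281 -0.00364865 -0.03663652]
```

View pics/s_grz.png

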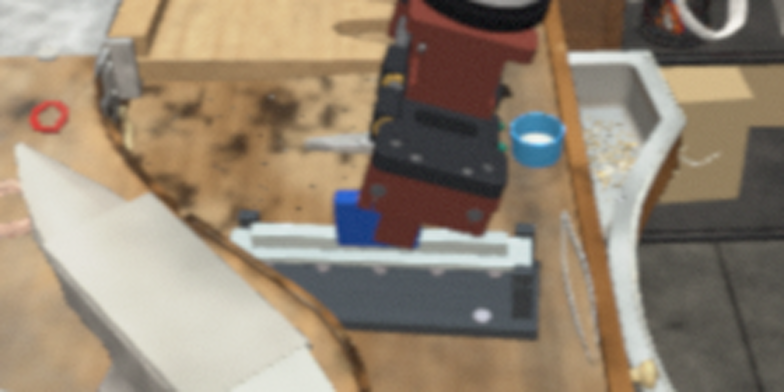

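```bash
python3 - <<'E'
from h import *
P,q=pose(COMB,CY,0,PT,GR)
env.move_l(P+[0,0,20],rate=60); print(env.read_state()['force'],env.read_state()['width'])
env.move_l(P+[0,0,120],rate=200)
z2=-tool_rot(SY,30)[:,2]
H,qh=pose(SOCK,SY,30,PT,GR)
print(H,z2,env.ik(H,qh))
env.reach(H+z2*40+[0,0,70],qh)
env.move_l(H+z2*40,rate=150); env.hold(0.4)
s=env.read_state(); print(s['time_s'],s['width'],s['force'],s['tool_pos']-H-z2*40,(R.from_quat(s['orientation']).inv()*R.from_quat(qh)).magnitude())
im,_=shot('wrist','pics/w_pre.png'); shot('top','pics/t_pre.png'); shot('side','pics/s_pre.png')
E
```

```text
[-0.32952448 -0.10155273 -1.97292731] 11.59196891339509
[ 486.02860636 -233.20883065  152.95801449] [-0.06232029 -0.49610098  0.8660254 ] [-0.7079577   0.58068291  1.93812794  0.82231004  0.8551993   0.43559554]
12.6583 11.80999994490029 [-0.00375387  0.56812381 -2.53749686] [ 0.11164001 -0.18632174  0.4987629 ] 0.000916451862143144
```

View pics/w_pre.png

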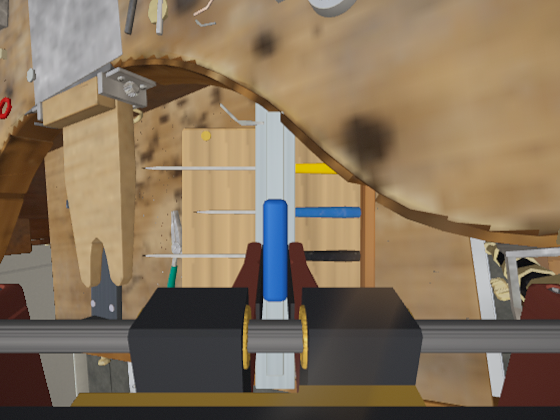

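View pics/s_pre.png

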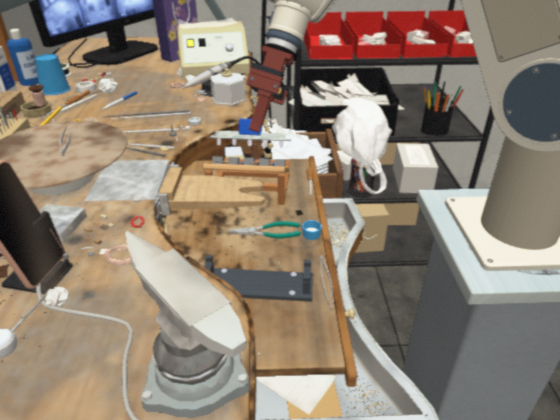

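```bash
python3 - <<'E'
from h import *
p=viewer.camera_params('wrist');T=p['tool_from_camera']  # tool frame
Rp=R.from_euler('y',PT,degrees=True).as_matrix()
# comb axes in unpitched tool M: x_comb=-ytool, y=xtool, z=-ztool ; pitched tool: Mp=M Rp -> tool coords = Rp^T (M coords - tcp)
G=np.array([GR[1],-GR[0],-GR[2]]); tcp=G-Rp[:,2]*61
def c2t(X): # comb -> tool
    X=np.atleast_2d(X); m=np.c_[X[:,1],-X[:,0],-X[:,2]]; return (m-tcp)@Rp
im=cv2.imread('pics/w_pre.png');S=3;o=[220,60];z=cv2.resize(im[60:320,220:330],(0,0),fx=S,fy=S,interpolation=2)
for hx,hy,h in ((12,89,5),(6,25,44),(5,75,16)):
    uv=proj(p,T,c2t([(-hx,-hy,h),(hx,-hy,h),(hx,hy,h),(-hx,hy,h)])); print(uv.round(1).tolist())
    cv2.polylines(z,[((uv-o+.5)*S).astype(int).reshape(-1,1,2)],True,(0,0,255),1)
cv2.imwrite('pics/pre_ov.png',cv2.resize(z,None,fx=.76,fy=.76,interpolation=3))
E
```

```text
[[295.2, 388.8], [255.4, 388.7], [255.6, 92.4], [295.8, 92.5]]
[[288.2, 302.5], [263.1, 302.5], [263.2, 197.9], [288.4, 197.9]]
[[284.2, 375.4], [266.6, 375.4], [266.9, 110.4], [284.6, 110.4]]
```

View pics/pre_ov.png

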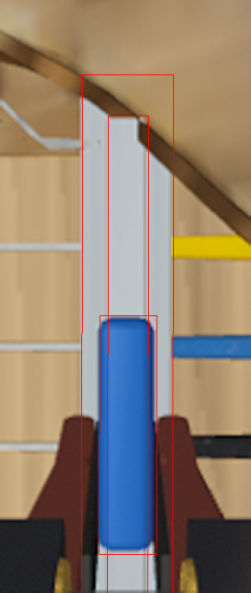

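```bash
python3 - <<'E'
from h import *
w1=ld('pics/w_rack.png');w2=ld('pics/w_rack2.png');w3=ld('pics/w_pre.png')
p,T=campose('wrist',w3);print('cam',T[:3,3])
print(tri([('wrist',w1,(430,42)),('wrist',w2,(372,73)),('wrist',w3,(366,140))]))
print(tri([('wrist',w1,(430,42)),('wrist',w2,(372,73)),('wrist',w3,(366,140)),('top',None,(410,146))]))
# crops for patch matching
for n,c in (('w_rack',(430,42)),('w_rack2',(372,73)),('w_pre',(366,140)),('t_pre',(410,146))):
    im=cv2.imread(f'pics/{n}.png'); x,y=c; k=20 if n=='t_pre' else 42
    a=im[max(0,y-k):y+k,x-k:x+k]; cv2.imwrite(f'pics/k_{n}.png',cv2.resize(a,(390,390*a.shape[0]//a.shape[1]),interpolation=2))
ims=[cv2.imread(f'pics/k_{n}.png') for n in ('w_rack','w_rack2','w_pre','t_pre')]
ims=[cv2.copyMakeBorder(i,390-i.shape[0],0,0,0,cv2.BORDER_CONSTANT) for i in ims]
g=np.vstack([np.hstack(ims[:2]),np.hstack(ims[2:])]);cv2.imwrite('pics/k.png',cv2.resize(g,(600,600)))
im=cv2.imread('pics/t_pre.png')[110:230,300:440];cv2.imwrite('pics/tz.png',cv2.resize(im,None,fx=5,fy=5,interpolation=2))
E
```

```text
cam [ 528.84281149 -309.16453662  275.48102441]
(array([ 565.4, -276.5,  118.9]), [np.float64(0.0), np.float64(2.0), np.float64(2.0)])
(array([ 566. , -276.9,  120.5]), [np.float64(1.3), np.float64(2.3), np.float64(2.0), np.float64(2.8)])
```

View pics/k.png

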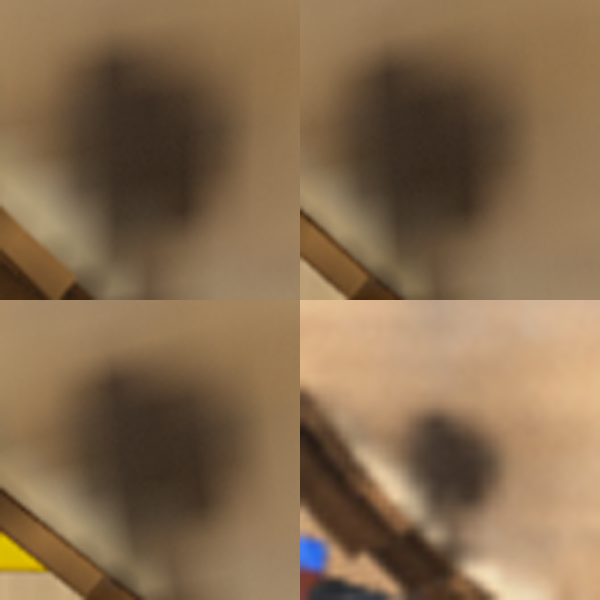

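View pics/tz.png

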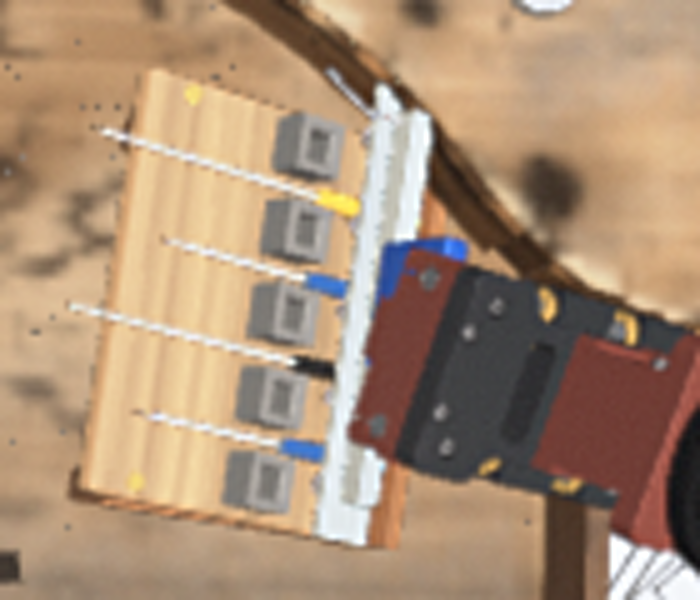

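```bash
python3 - <<'E'
from h import *
z2=-tool_rot(SY,30)[:,2]
H,qh=pose(SOCK,SY,30,PT,GR)
def rep(t):
    s=env.read_state(); d=s['tool_pos']-H; print(t,round(s['time_s'],2),'along',round(d@z2,2),'off',(d-(d@z2)*z2).round(2),'F',np.round(s['force'],1),'w',round(s['width'],1))
print(env.move_l(H+z2*17,qh,rate=80,f_stop=10)); rep('17')
r=env.move_l(H+z2*7,qh,rate=30,f_stop=10); print(r); env.hold(.1); rep('7')
shot('side','pics/s_7.png');shot('top','pics/t_7.png');shot('wrist','pics/w_7.png')
a=cv2.resize(cv2.imread('pics/s_7.png')[90:220,150:330],None,fx=4,fy=4,interpolation=2);cv2.imwrite('pics/s7.png',a)
a=cv2.resize(cv2.imread('pics/t_7.png')[110:230,300:440],None,fx=5,fy=5,interpolation=2);cv2.imwrite('pics/t7.png',a)
E
```

```text
False
17 13.25 along 16.06 off [-0.29  0.15  0.06] F [ 0.7  0.3 -0.7] w 11.8
False
7 13.83 along 7.13 off [ 0.09 -0.04 -0.02] F [ 0.8  0.5 -1.9] w 11.9
```

View pics/s7.png

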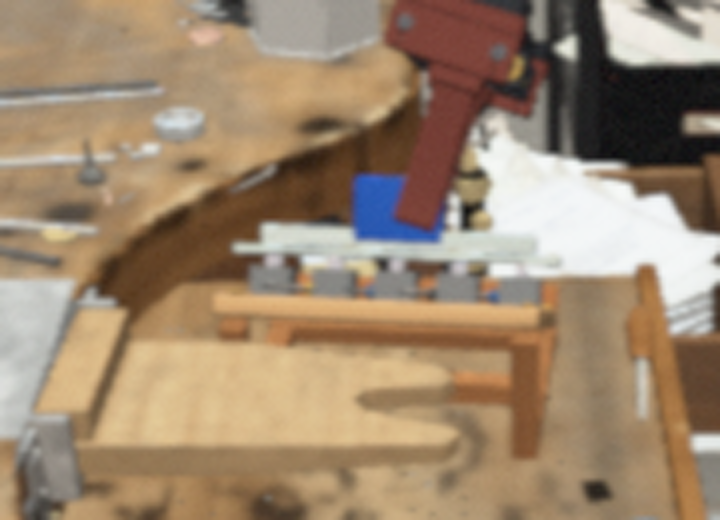

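View pics/t7.png

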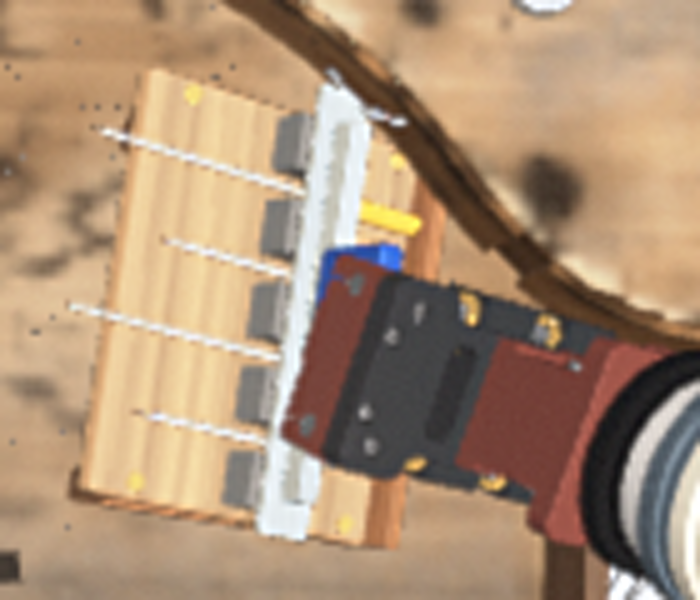

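View pics/w_7.png

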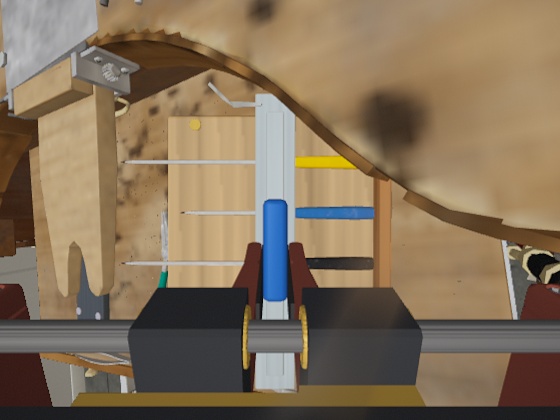

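```bash
python3 - <<'E'
from h import *
z2=-tool_rot(SY,30)[:,2]
H,qh=pose(SOCK,SY,30,PT,GR)
def rep(t):
    s=env.read_state(); d=s['tool_pos']-H; print(t,round(s['time_s'],2),'along',round(d@z2,2),'off',(d-(d@z2)*z2).round(2),'F',np.round(s['force'],1),'tq',np.round(s['wrist_torque'],2),'w',round(s['width'],1))
for a in (4,2,0.5,-0.8):
    r=env.move_l(H+z2*a,qh,rate=20,f_stop=8); rep((a,r))
    if r: break
env.hold(.2); rep('end')
shot('side','pics/s_8.png')
a=cv2.resize(cv2.imread('pics/s_8.png')[90:220,150:330],None,fx=4,fy=4,interpolation=2);cv2.imwrite('pics/s8.png',a)
E
```

```text
(4, False) 14.28 along 3.82 off [-0.09  0.04  0.02] F [-0.1 -0.4 -0.5] tq [-0.18  0.21 -0.03] w 11.9
(2, False) 14.53 along 1.83 off [-0.06  0.03  0.01] F [-0.9 -0.1 -1. ] tq [-0.22  0.26 -0.01] w 11.7
(0.5, False) 14.78 along 0.42 off [-0.01  0.03  0.01] F [-0.2 -0.6 -0.4] tq [-0.27  0.26 -0.05] w 11.8
(-0.8, False) 15.03 along 0.16 off [ 0.02 -0.04 -0.02] F [-5.8 -3.4  7.9] tq [-0.02  0.53  0.2 ] w 11.7
end 15.23 along 0.15 off [ 0.02 -0.05 -0.03] F [-5.2 -3.2  7.7] tq [0.03 0.5  0.15] w 12.0
```

View pics/s8.png

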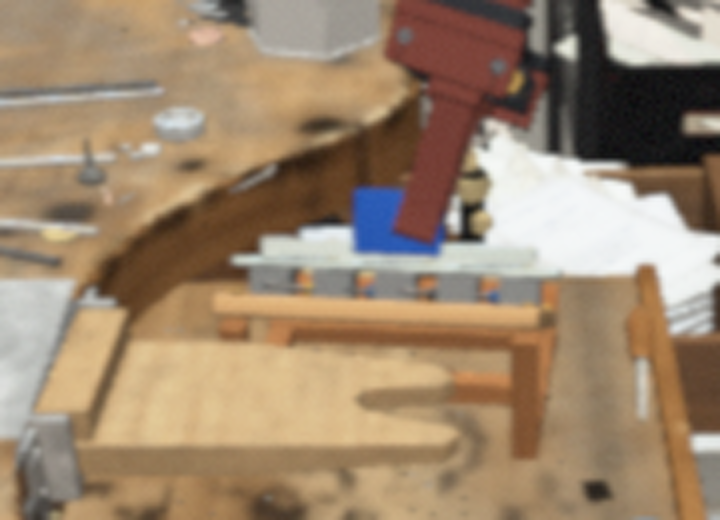

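```bash
python3 - <<'E'
from h import *
z2=-tool_rot(SY,30)[:,2]
H,qh=pose(SOCK,SY,30,PT,GR)
env.move_l(H+z2*0.2,qh,rate=20)
set_gripper(30); env.hold(.2); s=env.read_state(); print(s['time_s'],s['force'],s['width'])
print(env.move_l(H+z2*45,qh,rate=80,f_stop=10))
env.move_l(H+z2*45+[0,0,60],qh,rate=150)
env.hold(.2)
M=tool_rot(SY,30); P=SOCK+M@np.array([-45,0,-165])
env.move_l(P+[0,0,40],R.from_matrix(M).as_quat(),rate=200);env.hold(.3)
s=env.read_state(); print(s['time_s'],s['force'])
shot('side','pics/s_9.png');shot('top','pics/t_9.png');shot('wrist','pics/w_9.png')
a=cv2.resize(cv2.imread('pics/s_9.png')[100:220,170:310],None,fx=5,fy=5,interpolation=2);cv2.imwrite('pics/s9.png',a)
a=cv2.resize(cv2.imread('pics/w_9.png')[0:270,180:400],None,fx=2.2,fy=2.2,interpolation=2);cv2.imwrite('pics/w9.png',a)
E
```

```text
16.2417 [ 0.72548795  0.20164708 -0.51571125] 29.993949589646057
False
18.4333 [ 0.17567129 -0.5256076  -0.01609353]
```

View pics/s9.png

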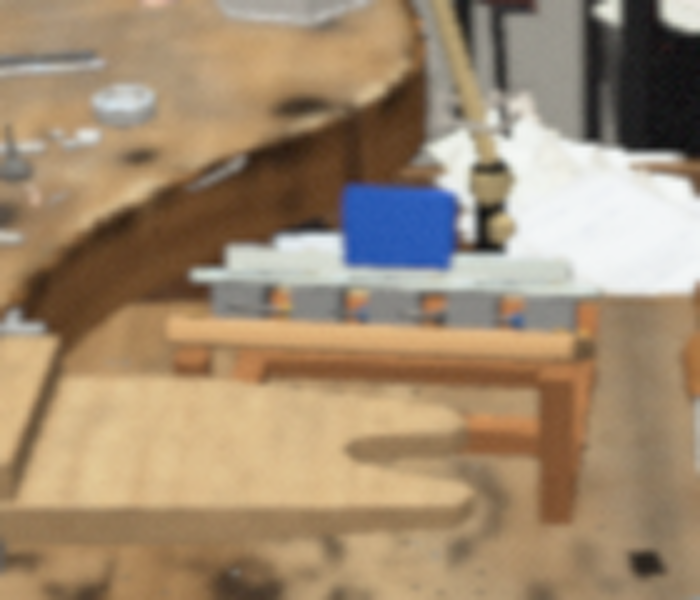

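View pics/w9.png

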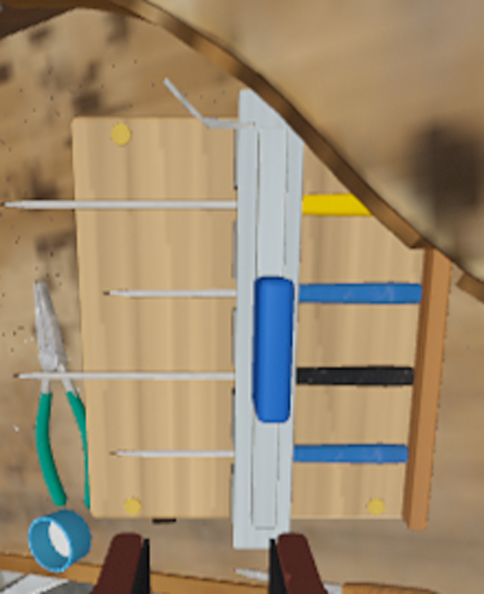

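View pics/t_9.png

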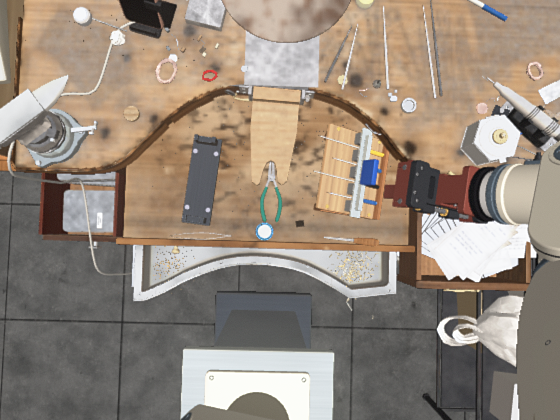

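```bash
python3 - <<'E'
from h import *
M=tool_rot(SY,30); ex=-M[:,1];ey=M[:,0];ez=-M[:,2]
c=lambda X:SOCK+np.asarray(X,float)@np.array([ex,ey,ez])
outs=[]
for n,fn,(r0,r1,c0,c1),S in (('side','pics/s_9.png',(130,200,200,300),7),('wrist','pics/w_9.png',(30,260,250,340),2.5)):
    p,T=campose(n,ld(fn)); z=cv2.resize(cv2.imread(fn)[r0:r1,c0:c1],None,fx=S,fy=S,interpolation=2)
    for hx,hy,h in ((12,89,0),(12,89,5),(6,25,44)):
        uv=proj(p,T,c([(-hx,-hy,h),(hx,-hy,h),(hx,hy,h),(-hx,hy,h)]))
        cv2.polylines(z,[((uv-[c0,r0]+.5)*S).astype(int).reshape(-1,1,2)],True,(0,0,255),1)
    cv2.imwrite(f'pics/ov_{n}.png',z)
E
```

```text
(no output)
```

View pics/ov_side.png

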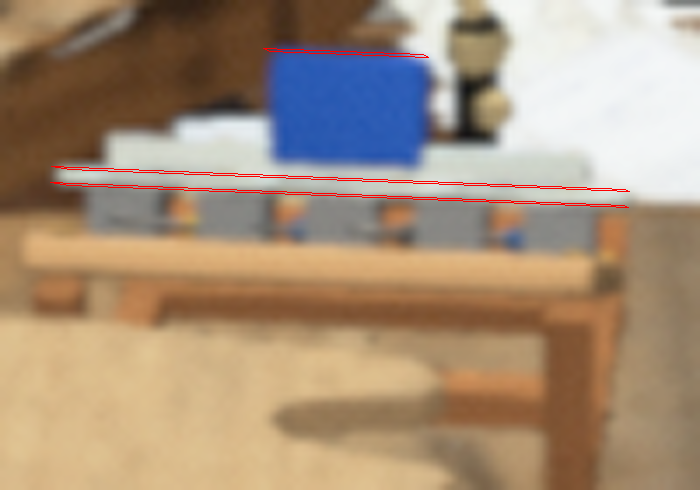

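View pics/ov_wrist.png

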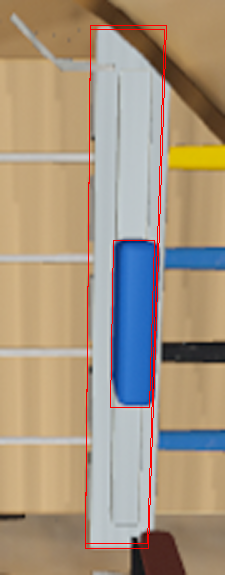

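```bash
python3 - <<'E'
from h import *
s=env.read_state(); print(s['time_s'],s['force'],s['dq'])
workorder.sign_off()
E
```

```text
18.5833 [-0.73203471 -0.23161415 -0.55306136] [ 0.00064581  0.00195345 -0.00264613 -0.0036398   0.0012698   0.00230726]
the job is handed in; nothing more can be done
```

The keeper comb is off its rest and fitted across the rack, with all five teeth in their sockets. I let it go and handed the job in at 18.6 s.

- **Seating:** The insertion met no real force until the comb bottomed out about 0.15 mm from the computed home position, under a light press of about 10 N. After release, the side view shows the flange lying flush on all five sockets.
- **Slight disagreement:** The last wrist view shows the comb shifted downslope from the computed home line, by about 1–2 mm at its far end. This fits it settling within the teeth's ±2 mm play in the sockets, and I saw no gap under the flange. I did not press it again after release.
- **Surroundings:** The robot was clear of everything when I handed in. In the last top view, the pliers and blue cup are where they started.
- **Clearance:** To keep the gripper clear of the soldering torch and the raised bench edge, I held the comb pitched 16 degrees and 14 mm off the middle of its grip. The forces showed no sign of contact with either.

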